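Index the welding turntable to the torch

TASK

Turn the small welding turntable round until its long arm points straight at the middle of the torch stand, ready for the next tack. Turn it only by pushing gently sideways on one of its arms with a fingertip or the outside of closed fingers: do not pinch anything, and do not shift the loose pipe on the plate or the other things on the bench. Leave the turntable at rest there.

Things in the scene. Friction and masses are not known exactly. Their poses are not given: they have to be found in the camera images.
- turntable: fixed blue round pedestal of the welding turntable, foot 150 mm across, 46 mm high, neck 90 mm across; origin on the bench in its axis, z up; its yaw has no meaning for the work
- plate: turning aluminium plate, 160 mm disc 14 mm thick, top 62 mm above the bench. Four level bars stick out at right angles: one long arm (see pointer_tip) and three short spokes ending square 105 mm from the axis. Origin on the axis at the top face; x out along the long arm, z up. Turns about z either way without end; dry friction about 0.22 N m (2 N at 110 mm), so it stays where it is left
- pointer_tip (a point): pointed tip of the plate's long arm, 160 mm from the axis and 55 mm above the bench; x points outward along the arm. Long arm and short spokes are all 14 mm wide and 14 mm high (48 to 62 mm above the bench, open air beneath them beyond the pedestal); the long arm's straight sides run from 80 to 155 mm from the axis
- pipe: loose open steel pipe stub, 60 mm outside, 3 mm wall, 85 mm tall, 0.45 kg, standing upright at the middle of the plate and riding round with it; origin at the centre of its underside; top 147 mm above the bench. Leave it standing where it is
- torch_stand: fixed stand holding a welding torch: steel foot 60 mm across, thin post, cup 30 mm across up to 85 mm, and the torch's black 21 mm handle upright with a small head crosswise on top, 161 mm high (head reaches 53 mm to one side). Origin on the bench in the axis of foot and cup, 200 to 225 mm from the turntable's axis; left of, right of or beyond it. The target of the long arm
- rod_tube: fixed grey open tube 40 mm across, 115 mm high on a 70 mm square steel foot, with thin copper filler rods up to 165 mm; origin on the bench in its axis; stands at another of the three places round the turntable. Not the target
- bottle: loose white plastic bottle with black cap, 56 mm across, 130 mm high, 0.3 kg; origin at the centre of its underside; stands at the third place. Leave it alone
- brush: loose brush with wooden handle, about 200 mm long, lying on the bench to the robot's left; leave it alone
- hammer: loose hammer with wooden handle, about 240 mm long, lying on the bench to the robot's right; leave it alone
There are look-alikes about, which are no part of the job. Leave any purple look-alike of the torch_stand alone.

How it is judged (in metres and radians):
At the end, for the whole second after the job is handed in: The long arm's centre line passes within 15 mm of the torch stand's axis (half the cup's width, about 4 degrees), the plate is at rest, and the pipe still stands upright within 12 mm of the middle of the plate; bottle, brush and hammer are within 15 mm of where they stood (y of torch_stand in the frame of plate between -0.015 and 0.015 m and x of torch_stand in the frame of plate above 0.1 m and angular speed of plate below 0.03 rad/s and horizontal distance between pipe and turntable below 0.012 m and angle between pipe's own z axis and vertical below 0.1 rad and distance of each of bottle, brush, hammer from where it was at the start of the episode below 0.015 m); the robot touches nothing.
It fails at once if the plate or its arms are pinched or pushed with more than 15 N (contact force between any of the fingers, the arm and plate above 15 N).
It fails at once if the pipe on the plate is shifted, lifted or tipped (more than 12 mm or 0.2 rad) (distance of pipe from where it was at the start of the episode above 0.012 m or angle between pipe's own z axis and vertical above 0.2 rad).
It fails at once if the bottle, brush or hammer is moved by more than 15 mm (distance of any of bottle, brush, hammer from where it was at the start of the episode above 0.015 m).
It also fails if it takes over 48 s, if anything falls off the work surface, if the arm or the gripper's body presses on something with over 40 N, if the wrist force passes 120 N, or if a joint passes its speed limit or range.

ROBOT

A 6-joint arm with a two-finger parallel gripper is mounted at the origin on the work surface. World frame = base frame: x ahead of the robot, y to its left, z up, the work surface at z = 0. Lengths are in m, angles in degrees, forces in N, time in s.
With the tool pointing down it reaches from about 0.15 to 0.775 m from the base axis. Payload 6.1 kg.
Tool frame: the origin (TCP) lies at the very end of the fingers, on their centre line; the grasp point (between the pads) lies grasp_offset behind it (grasp_offset is the distance from the TCP to the grasp point, in m); z points along the fingers, y is the direction in which the jaws open and shut (so a half turn about z gives the same grasp; the last joint's range is limited). The gripper opens to 85 mm and grips with 20 to 120 N. Pads are 22 mm wide; open, the fingers measure 114 mm over their backs; the gripper's body (76 mm by 85 mm) begins 54 mm behind the grasp point. The pads swing forward as they close: fully open they stand 13 mm farther back than shut.
Start: joints at [75.287, 7.208, -2.269, 80.523, 0, 90], TCP at [0.133, 0.508, 0.206] pointing down, gripper open.
Joint ranges: [-155.77, 155.77], [-54.66, 111.73], [-72.52, 77.12], [-102.08, 115.82], [-83.92, 84.16], [-180, 180]. Speed limits (degrees/s): [136.94, 136.94, 172.46, 180, 180, 180].

INTERFACE

Orientations are given as a 3x3 rotation matrix whose columns are the frame's x, y, z axes.
In Python, from rig import * gives the robot as it stands. The module is installed in compiled form; this text tells all that it offers. Calls block until the motion is done:
- move_pose(position, orientation): joint-space move of the TCP to a pose.
- servo_line(position, v=0.15, ori=None, contact_N=None): straight line of the TCP; ori=None keeps the orientation; v is the mean speed in m/s. With contact_N (N) it stops when the force on the tool has changed by that much, and returns True; else False.
- move_joints(angles): joint-space move.
- set_gripper(opening, grasp_force=None): opening from 0.0 (shut) to 1.0 (fully open); grasp_force is the grip in N (None keeps the last); returns when the fingers have stopped.
- hold(seconds).
- inverse_kinematics(position, orientation): joint angles nearest the present ones, or None.
- observe(): the state.
- read_camera(name): name is "scene" or "top"; returns the picture (384x512x3 uint8, red, green, blue); there is no depth.
- camera_model(name): a dict with "fx", "fy", "cx", "cy" (pixels), "k1" (the pictures are not rectified: a ray, as slopes to the right and down, at radius r is drawn at 1 + k1 r^2 times it, then the intrinsics apply), "view" (4x4, takes a point from world to camera coordinates). Camera axes: x right, y up, looking along -z (the intrinsics and any distortion apply to the point x, -y, -z); pixel columns grow to the right and rows downward; lengths in m; the calibration is good to about 2 mm. A picture is of the moment at which its call begins. camera_model takes no time and is no camera call.
A pose or a line that the arm cannot do raises PlanningError and nothing moves.
- finish_job(): hands the job in, once; it reports no verdict.
The state is a dict: "time": time; "qpos": joint angles; "qvel": joint speeds; "effort": joint torques, N m; "tool_pos": TCP position; "tool_rot": TCP orientation; "contact_force": force on the tool from outside, world axes, zero at the start; "wrist_torque": the same for the moment, N m; "gripper_width": opening from 0.0 (shut) to 1.0 (fully open).
Only numpy, scipy, OpenCV 4.12 (cv2) and the standard library are available. Lean on these libraries where they do the work, as an engineer would, in place of code of your own. Each camera call takes 0.05 s, during which the arm holds its last target. There are 200 camera calls.

## Working session

There is one attempt and no reset: what is moved stays moved. The work goes in short steps, each a Python script; the robot and the scene stay as the last script left them, time stands still between calls to the robot, and variables do not carry over. Pictures are saved under pics/ and viewed, about 8 in all and at most 12, crops included, and the job is handed in when it is done.

```bash
mkdir -p pics
cat > h.py <<'E'
from rig import *
import numpy as np, cv2
def snap(n,f):
    im=read_camera(n); cv2.imwrite('pics/'+f,im[:,:,::-1]); return im
def ray(n,u,v):
    c=camera_model(n); x=(u-c['cx'])/c['fx']; y=(v-c['cy'])/c['fy']
    rd=np.hypot(x,y); r=rd
    for _ in range(30): r=rd/(1+c['k1']*r*r)
    s=r/rd if rd>0 else 1
    V=np.array(c['view']); R=V[:3,:3]; t=V[:3,3]
    return -R.T@t, R.T@np.array([x*s,-y*s,-1.])
def at(n,u,v,z):
    o,d=ray(n,u,v); return o+d*(z-o[2])/d[2]
def proj(n,p):
    c=camera_model(n); V=np.array(c['view']); q=V[:3,:3]@np.array(p)+V[:3,3]
    x=q[0]/-q[2]; y=-q[1]/-q[2]; k=1+c['k1']*(x*x+y*y)
    return c['fx']*x*k+c['cx'], c['fy']*y*k+c['cy']
E
python3 - <<'E'
from h import *
for n in('top','scene'):
    snap(n,n+'0.png'); c=camera_model(n); print(n,c['fx'],c['k1'],ray(n,c['cx'],c['cy']))
print(observe())
E
```

```text
top 359.24060994019237 -0.10346629230254688 (array([ 0.51761265, -0.05796947,  0.98989272]), array([ 0.04320972, -0.01772843, -0.99890872]))
scene 390.4745007570834 -0.07318081360403801 (array([ 0.89031195, -0.48968485,  0.93512312]), array([-0.33876237,  0.40976136, -0.84695672]))
{'time': 0.1, 'qpos': array([ 7.52870257e+01,  7.23847589e+00, -2.31953735e+00,  8.05220188e+01,
        1.13304848e-03,  9.00023567e+01]), 'qvel': array([ 0.03722612, -0.03421664,  0.13403069, -0.06608457,  0.05480168,
       -0.08212781]), 'effort': array([-2.53658764e-03, -4.36912966e+01,  3.53600872e+01,  1.39208586e-02,
       -3.10433634e-04,  4.97111216e-06]), 'tool_pos': array([0.13323512, 0.50741886, 0.20580892]), 'tool_rot': array([[-9.67199811e-01,  2.54016506e-01, -3.73887905e-04],
       [ 2.54016780e-01,  9.67198875e-01, -1.34599918e-03],
       [ 1.97179523e-05, -1.39682395e-03, -9.99999024e-01]]), 'contact_force': array([-0.30662212,  0.7820908 ,  0.52269019]), 'wrist_torque': array([-0.00617125, -0.01242609,  0.05418749]), 'gripper_width': 1.0025996215053192}
```

View pics/top0.png

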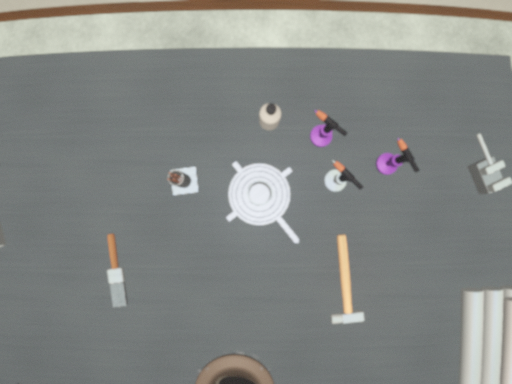

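View pics/scene0.png

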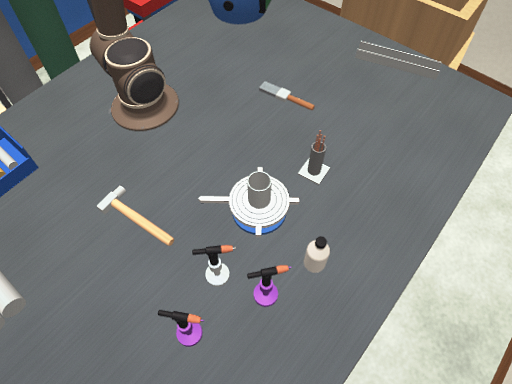

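The top view (up = +x, left = +y) shows the plate at (260,194) with its long arm tip at (297,241). The torch stand's white foot is at (335,181), the rod tube is on the left, the bottle is beyond, and two purple look-alikes stand nearby. I need a CCW turn of about 65°. Next I'll zoom in to get accurate points.

Run:
```python
import cv2
for n,x,y,w,h,k in(('top',215,140,160,120,5),('scene',190,160,140,130,5)):
    im=cv2.imread(f'pics/{n}0.png')[y:y+h,x:x+w]
    im=cv2.resize(im,None,fx=k,fy=k,interpolation=cv2.INTER_CUBIC)
    cv2.imwrite(f'pics/{n}0c.png',im[:600])
```

```text
(no output)
```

View pics/top0c.png

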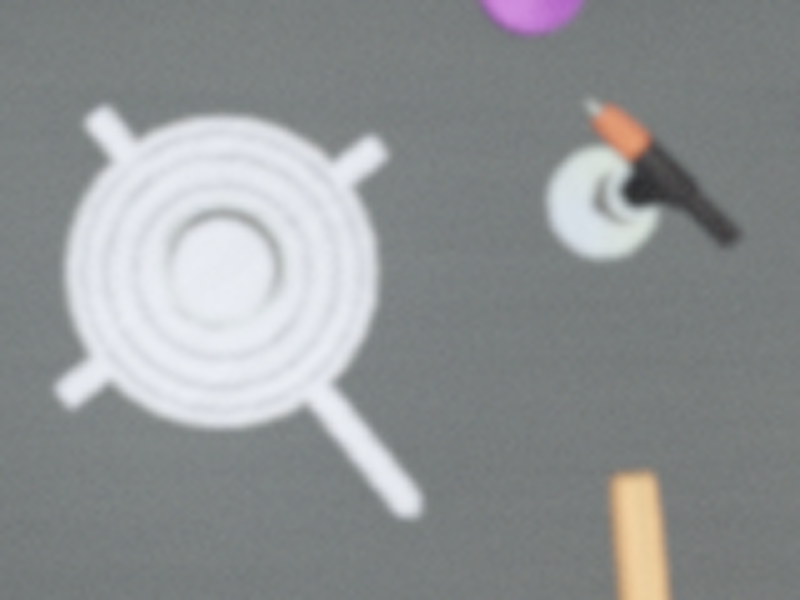

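View pics/scene0c.png

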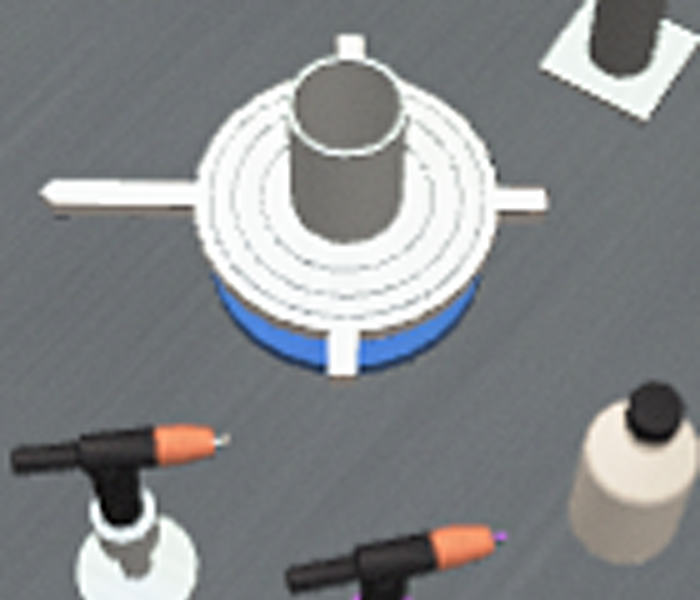

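The top crop shows the disc centre at (222,271), the foot centre at (604,203) with radius 57, and the tip at about (414,516). The scene crop confirms the pipe is standing at the plate's middle. Next I compute positions.

```bash
cat >> h.py <<'E'
def crop(U,V,x0,y0,k): return x0+(U+.5)/k-.5, y0+(V+.5)/k-.5
E
python3 - <<'E'
from h import *
f=lambda U,V,z:at('top',*crop(U,V,215,140,5),z)
c=f(222,271,.062); print('axis',c)
for z in(0,.008): s=f(604,203,z); print('stand',s,np.linalg.norm((s-c)[:2]),np.degrees(np.arctan2(*(s-c)[1::-1])))
print('disc r',[np.linalg.norm((f(*q,.062)-c)[:2]) for q in((65,271),(379,271),(222,114),(222,428))])
t=f(414,516,.06); print('tip',t,np.linalg.norm((t-c)[:2]),np.degrees(np.arctan2(*(t-c)[1::-1])))
for a,b in(((85,115),(385,0)),): pass
for q in((98,113),(380,146),(64,398)):
    d=f(*q,.062)-c; print(np.hypot(*d[:2]),np.degrees(np.arctan2(d[1],d[0])))
# second estimate from scene
g=lambda U,V,z:at('scene',*crop(U,V,190,160,5),z)
print('scene stand',g(137,567,.006),'tip',g(40,191,.057),'pipe top',g(347,105,.147))
E
```

```text
axis [ 0.55158818 -0.07399311  0.062     ]
stand [ 0.59003896 -0.28826043  0.        ] 0.2176900184093857 -79.82641935107227
stand [ 0.58945364 -0.28639929  0.008     ] 0.2157548971937953 -79.89211587201633
disc r [np.float64(0.08112250369371854), np.float64(0.08136774979438043), np.float64(0.08158201049754642), np.float64(0.0809942965610679)]
tip [ 0.42392651 -0.17234785  0.06      ] 0.16115568714231804 -142.3881628330395
0.10424531672399845 37.634089689277694
0.1048230522915665 -52.111216340105905
0.10454536360967137 128.33847677029567
scene stand [ 0.58489828 -0.27962     0.006     ] tip [ 0.41950947 -0.16887293  0.057     ] pipe top [ 0.54931815 -0.07052194  0.147     ]
```

```bash
cat >> h.py <<'E'
A=np.array([.5508,-.0732]); R0=.120; HW=.0145+.007
def pose(th,gap,z=.042,r=R0):
    t=np.radians(th); er=np.array([np.cos(t),np.sin(t)]); et=np.array([-er[1],er[0]])
    y=np.array([*et,0]); zz=np.array([0,0,-1.]); 
    return np.array([*(A+r*er-(HW+gap)*et),z]), np.column_stack([np.cross(y,zz),y,zz])
def st(m=''):
    o=observe(); print(m,round(o['time'],2),o['tool_pos'].round(4),'F',o['contact_force'].round(2),flush=True); return o
def sweep(a,b,step,v,gap=0.):
    n=max(1,round(abs(b-a)/step))
    for th in np.linspace(a,b,n+1)[1:]:
        p,R=pose(th,gap); servo_line(p,v=v,ori=R); st(f'{th:.1f}')
E
python3 - <<'E'
from h import *
set_gripper(0.,20); p,R=pose(-142.2,.025)
for ang in (-142,-110,-80):print(inverse_kinematics(*pose(ang,0)).__str__())
move_pose([.33,0,.25],R); st()
move_pose([p[0],p[1],.16],R); st('above')
servo_line(p,v=.12); st('down')
snap('scene','s1.png'); snap('top','t1.png')
im=cv2.imread('pics/t1.png')[140:260,215:375]; im2=cv2.imread('pics/s1.png')[110:290,160:340]
cv2.imwrite('pics/c1.png',np.hstack([cv2.resize(im,(480,360)),cv2.resize(im2,(320,360))]))
E
```

```text
[-16.37078334   3.60971184 -27.2798244   59.11046376   0.
 125.62921666]
[-20.04406756   9.79527009 -20.20223981  60.0024901    0.
  89.95593244]
[-19.51671029  16.24860064 -11.96726348  61.78413588   0.
  60.48328971]
 2.84 [0.3302 0.0004 0.25  ] F [-0.31  0.29 -1.01]
above 3.57 [ 0.4271 -0.1093  0.1604] F [-0.76  0.92  0.41]
down 4.7 [ 0.4281 -0.1101  0.0428] F [-0.18 -0.09  0.11]
```

View pics/c1.png

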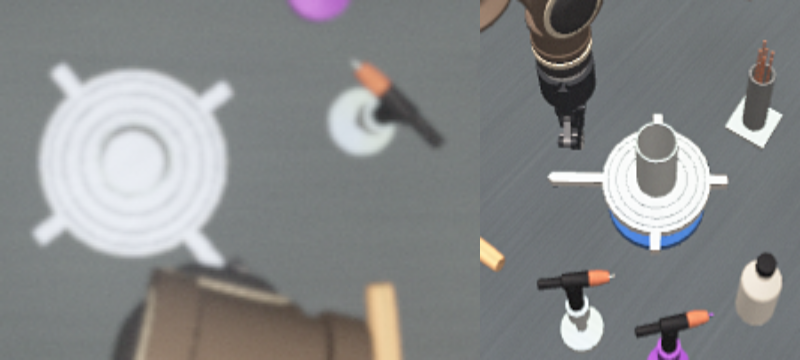

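The finger is down on the clear, robot-facing side of the long arm. In the crop the arm is at (575,178) and the finger at (570,140). Now I push along the arc and stop a little short.

Run:
```python
from h import *
p,R=pose(-142.2,0); print(servo_line(p,v=.03)); st('touch')
sweep(-142.2,-85,5.2,.04)
p,R=pose(-85,.004); servo_line(p,v=.03); st()
snap('scene','s2.png'); snap('top','t2.png')
im=cv2.imread('pics/t2.png')[140:260,215:375]; im2=cv2.imread('pics/s2.png')[110:290,160:340]
cv2.imwrite('pics/c2.png',np.hstack([cv2.resize(im,(480,360)),cv2.resize(im2,(320,360))]))
```

```text
False
touch 5.78 [ 0.4426 -0.1297  0.0419] F [ 0.12 -0.17 -0.18]
-137.0 6.21 [ 0.4482 -0.1392  0.042 ] F [-0.16  0.63 -0.53]
-131.8 6.63 [ 0.4545 -0.1481  0.0419] F [-0.92  0.44  0.46]
-126.6 7.06 [ 0.4617 -0.1565  0.0419] F [-0.98  0.52  0.17]
-121.4 7.48 [ 0.4697 -0.1642  0.0419] F [-0.8   0.35  0.43]
-116.2 7.91 [ 0.4782 -0.1712  0.0419] F [-0.23 -0.41  0.46]
-111.0 8.33 [ 0.4874 -0.1773  0.0419] F [1.   0.3  0.66]
-105.8 8.76 [ 0.4971 -0.1826  0.0419] F [ 0.22 -0.02  1.32]
-100.6 9.18 [ 0.5072 -0.187   0.0419] F [-0.45  0.9  -0.96]
-95.4 9.61 [ 0.5178 -0.1905  0.0419] F [-0.19  0.09 -0.05]
-90.2 10.03 [ 0.5286 -0.193   0.0419] F [ 1.16  0.6  -0.86]
-85.0 10.46 [ 0.5395 -0.1945  0.0419] F [ 0.12  0.51 -0.13]
 10.74 [ 0.5354 -0.1949  0.0421] F [-0.21  0.16  0.8 ]
```

View pics/c2.png

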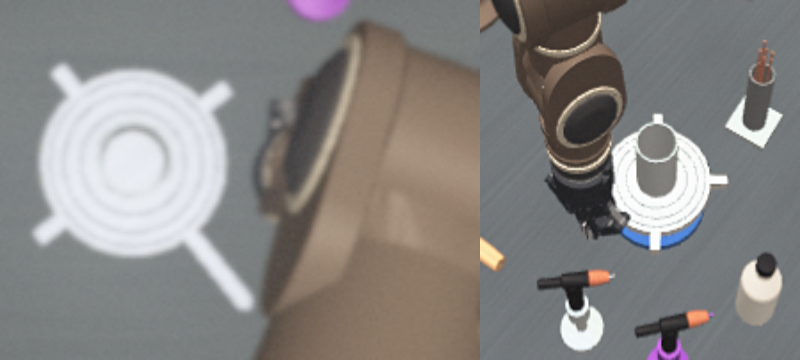

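The plate has not moved: the arm tip is still at (245,303) in the crop, and no force showed during the sweep. The finger must have passed over it, so I'm checking the gripper state and where the tip appears in the images.

Run:
```python
from h import *
o=st(); print(o['gripper_width'],o['qpos'].round(2),o['tool_rot'].round(3))
print('tip proj scene',proj('scene',o['tool_pos']),'top',proj('top',o['tool_pos']),'scene at t1',proj('scene',[.4281,-.1101,.0428]))
a=cv2.imread('pics/s2.png')[170:260,190:290]; b=cv2.imread('pics/s1.png')[130:220,170:270]
cv2.imwrite('pics/c3.png',np.hstack([cv2.resize(x,(400,360),interpolation=cv2.INTER_CUBIC) for x in(b,a)]))
```

```text
10.84 [ 0.5357 -0.195   0.0421] F [ 0.29 -0.16  0.38]
0.0010783465721643695 [-20.    14.81 -13.86  61.32   0.    65.02] [[-0.087  0.996  0.   ]
 [ 0.996  0.087 -0.   ]
 [-0.     0.    -1.   ]]
tip proj scene (np.float64(223.92123319790622), np.float64(232.08156452572592)) top (np.float64(304.5902718274401), np.float64(199.69542769447685)) scene at t1 (np.float64(215.4858509573272), np.float64(188.15784380722764))
```

View pics/c3.png

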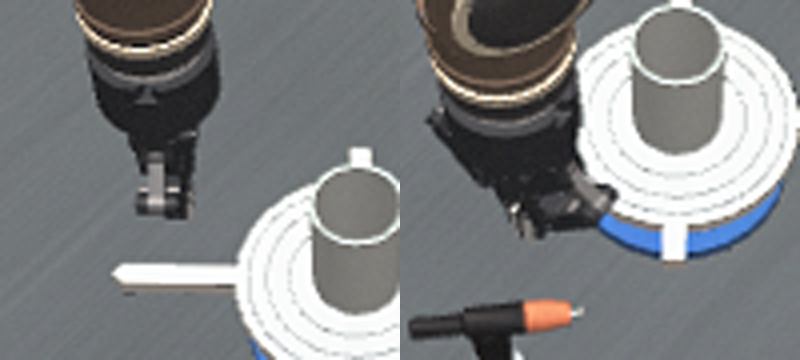

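The gripper is shut, and the fingertip shows a few pixels higher than predicted. It probably rode over the arm. I'll go back to the start side and probe the bare bench to find the true tip height.

Run:
```python
from h import *
o=observe(); p=o['tool_pos'].copy(); p[2]=.16; servo_line(p,v=.15)
q,R=pose(-142.2,.03); q[2]=.16; servo_line(q,v=.2,ori=R)
q[2]=.05; servo_line(q,v=.15); st()
q[2]=.004; print(servo_line(q,v=.025,contact_N=4)); o=st('probe')
print(proj('scene',o['tool_pos']),proj('top',o['tool_pos']))
snap('scene','s4.png'); a=cv2.imread('pics/s4.png')[130:230,150:270]
cv2.imwrite('pics/c4.png',cv2.resize(a,(720,600),interpolation=cv2.INTER_CUBIC))
```

```text
13.81 [ 0.425  -0.1062  0.0506] F [ 0.55  0.02 -0.82]
False
probe 15.8 [ 0.4245 -0.1061  0.0041] F [ 0.53  0.79 -0.3 ]
(np.float64(216.76261692526396), np.float64(194.08243811164365)) (np.float64(270.76847979612995), np.float64(240.86454697001508))
```

View pics/c4.png

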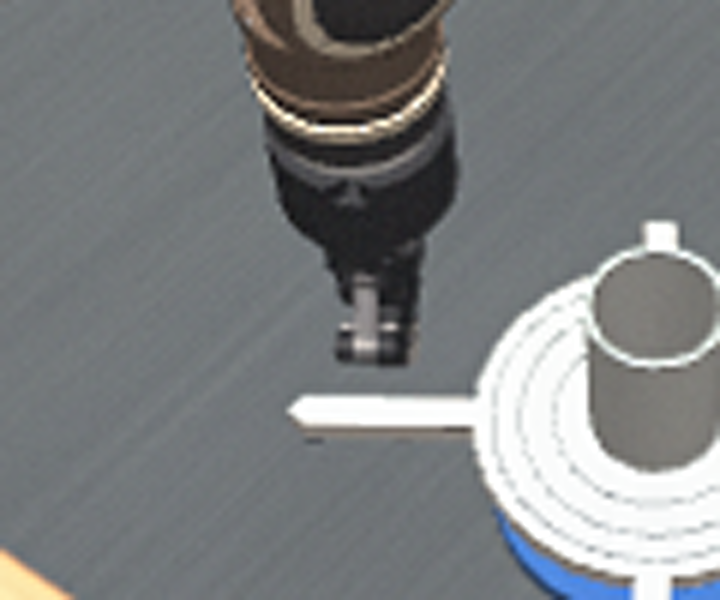

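The tip height is right: it got to 4 mm above the bench without contact. Even so, the pass along the arm left the plate where it was, so I'll repeat the push slowly with averaged forces and look mid-push.

Run:
```python
from h import *
def avg(m):
    o=[]
    for _ in range(8): hold(.02); o.append(observe())
    print(m,round(o[-1]['time'],2),o[-1]['tool_pos'].round(4),np.mean([x['contact_force'] for x in o],0).round(2),np.mean([x['wrist_torque'] for x in o],0).round(3),flush=True)
p,R=pose(-142.2,.02,.035); servo_line(p,v=.1,ori=R); avg('start')
for g in (.006,0,-.006,-.014,-.022):
    p,R=pose(-142.2,g,.035); c=servo_line(p,v=.03,contact_N=6); avg((g,c))
snap('scene','s5.png'); snap('top','t5.png')
a=cv2.imread('pics/s5.png')[130:230,150:270]; b=cv2.imread('pics/t5.png')[160:260,230:310]
cv2.imwrite('pics/c5.png',np.hstack([cv2.resize(x,(400,400),interpolation=cv2.INTER_CUBIC) for x in(a[:, :100],cv2.resize(b,(100,125))[:100])]))
```

```text
start 16.46 [ 0.4299 -0.1137  0.0343] [ 0.08  0.04 -0.26] [-0.015  0.006 -0.008]
(0.006, False) 17.21 [ 0.439 -0.125  0.035] [-0.26 -0.18  0.05] [ 0.003 -0.011 -0.01 ]
(0, False) 17.69 [ 0.4428 -0.1298  0.035 ] [-0.46  0.12 -0.11] [-0.006  0.002 -0.009]
(-0.006, False) 18.18 [ 0.4464 -0.1345  0.035 ] [ 0.03 -0.11  0.09] [ 0.009 -0.005 -0.002]
(-0.014, False) 18.73 [ 0.4516 -0.1409  0.035 ] [-0.19  0.06  0.02] [ 0.015  0.031 -0.001]
(-0.022, False) 19.27 [ 0.4564 -0.1474  0.035 ] [-0.13 -0.3  -0.16] [-0.004  0.008  0.007]
```

View pics/c5.png

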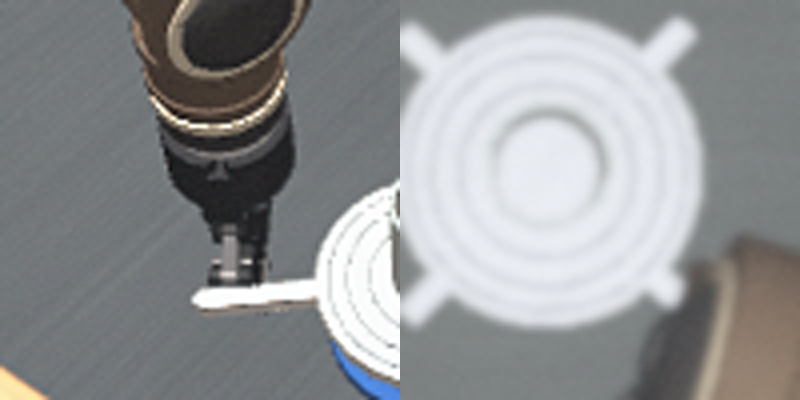

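This time the plate has turned by a few degrees: the arm tilts in the scene crop, from (195,300) to (315,290). The push works when the finger goes deeper. I'll go lower (z = 18 mm) and measure the plate angle numerically from the spokes in the top picture.

```bash
cat >> h.py <<'E'
def spokes(im,show=True):
    g=cv2.cvtColor(im,cv2.COLOR_RGB2GRAY).astype(np.float32); a=np.arange(-180,180,.25); t=np.radians(a)
    s=0
    for r in(.092,.096,.100):
        uv=np.array([proj('top',[.5516+r*np.cos(x),-.074+r*np.sin(x),.062]) for x in t],np.float32)
        s=s+cv2.remap(g,uv[:,:1],uv[:,1:],cv2.INTER_LINEAR)[:,0]/3
    n,l=cv2.connectedComponents((s>160).astype(np.uint8)[None].repeat(2,0)); out=[]
    for k in range(1,n):
        i=np.where(l[0]==k)[0]; w=np.clip(s[i]-130,0,None)
        if 4<len(i)*.25<16: out.append(round(float((a[i]*w).sum()/w.sum()),1))
    return out
E
python3 - <<'E'
from h import *
for f in('t1','t2','t5'): print(f,spokes(cv2.imread(f'pics/{f}.png')[:,:,::-1]))
Z=.018
p,R=pose(-142.2,-.012,.035); servo_line(p,v=.05)
p[2]=Z; servo_line(p,v=.05); st('low')
for th in np.arange(-139,-119,4.):
    p,R=pose(th,0,Z); servo_line(p,v=.04,ori=R); st(th); print(spokes(read_camera('top')))
E
```

```text
Traceback (most recent call last):
  File "h.py", line 34, in spokes
    uv=np.array([proj('top',[.5516+r*np.cos(x),-.074+r*np.sin(x),.062]) for x in t],np.float32)
                 ~~~~^^^^^^^^^^^^^^^^^^^^^^^^^^^^^^^^^^^^^^^^^^^^^^^^^^
  File "h.py", line 15, in proj
    c=camera_model(n); V=np.array(c['view']); q=V[:3,:3]@np.array(p)+V[:3,3]
ValueError: time passes only in moves, steps and waits
```

```bash
sed -i 's/^import numpy as np, cv2/import numpy as np, cv2, functools\ncamera_model=functools.cache(camera_model)/' h.py
python3 - <<'E'
from h import *
for f in('t1','t2','t5'): print(f,spokes(cv2.imread(f'pics/{f}.png')[:,:,::-1]))
Z=.018
p,R=pose(-142.2,-.012,.035); servo_line(p,v=.05)
p[2]=Z; servo_line(p,v=.05); st('low')
for th in np.arange(-133,-119,4.):
    p,R=pose(th,0,Z); servo_line(p,v=.04,ori=R); st(th); print(spokes(read_camera('top')))
E
```

```text
t1 [-141.8, -51.7, 38.5, 128.0]
t2 [-141.9, -51.7, 38.5, 128.0]
t5 [-44.1, 45.7, 135.4]
low 20.22 [ 0.4498 -0.1392  0.0175] F [ 0.55 -0.17 -0.36]
-133.0 20.56 [ 0.4534 -0.1464  0.0181] F [ 0.71  0.31 -0.63]
[-42.8, 47.3, 136.9]
-129.0 20.98 [ 0.4586 -0.1529  0.018 ] F [-0.05 -0.23  0.5 ]
[-130.4, -38.8, 51.1, 140.8]
-125.0 21.39 [ 0.4643 -0.1591  0.018 ] F [0.3  0.21 0.63]
[-124.7, -34.8, 55.1, 144.7]
-121.0 21.81 [ 0.4705 -0.165   0.018 ] F [ 0.34 -0.42  0.15]
[-120.4, -30.9, 59.0, 148.8]
```

The plate now follows the finger 1:1. I continue to the target of about -80°.

Run:
```python
from h import *
Z=.018
for th in np.linspace(-121,-80.2,11)[1:]:
    p,R=pose(th,0,Z); servo_line(p,v=.04,ori=R); s=spokes(read_camera('top')); print(round(th,1),s,observe()['contact_force'].round(1))
hold(.3); print(spokes(read_camera('top')))
p,R=pose(-80.2,.025,Z); servo_line(p,v=.05); st()
p[2]=.17; servo_line(p,v=.12); move_pose([.33,0,.25],R); st('away')
im=snap('top','t6.png'); print(spokes(im)); snap('scene','s6.png')
b=cv2.imread('pics/t6.png')[140:260,215:375]; cv2.imwrite('pics/c6.png',cv2.resize(b,None,fx=5,fy=5,interpolation=cv2.INTER_CUBIC))
```

```text
-116.9 [-116.5, -26.9, 63.0, 152.9] [0.3 0.3 0.1]
-112.8 [-112.5, -22.8, 67.0, 156.8] [-0.4  0.5 -0.2]
-108.8 [-108.3, -18.8, 71.1, 160.8] [1.  1.  0.2]
-104.7 [-104.4, -14.7, 75.1, 164.9] [-0.  -0.8  0. ]
-100.6 [-100.4, -10.7, 79.0, 169.0] [-0.4  0.6  0.2]
-96.5 [-96.4, -6.6, 83.3, 172.9] [0.2 0.7 0.3]
-92.4 [-92.2, -2.9, 86.8, 176.2] [ 0.1 -0.1  0.2]
-88.4 [-177.2, -88.8, 1.7, 91.4, 177.8] [ 0.1 -0.7 -0.1]
-84.3 [-174.7, -84.3, 5.2, 95.1] [-0.5 -0.2  0. ]
-80.2 [-170.8, -80.4, 9.6, 99.2] [-0.1 -0.3  0.4]
[-170.8, -80.4, 9.5, 99.2]
 27.02 [ 0.5254 -0.1995  0.0182] F [ 0.25  0.27 -0.68]
away 29.56 [ 3.307e-01 -2.000e-04  2.497e-01] F [-0.07  0.22  0.13]
[-170.8, -80.7, 9.5, 99.2]
```

View pics/c6.png

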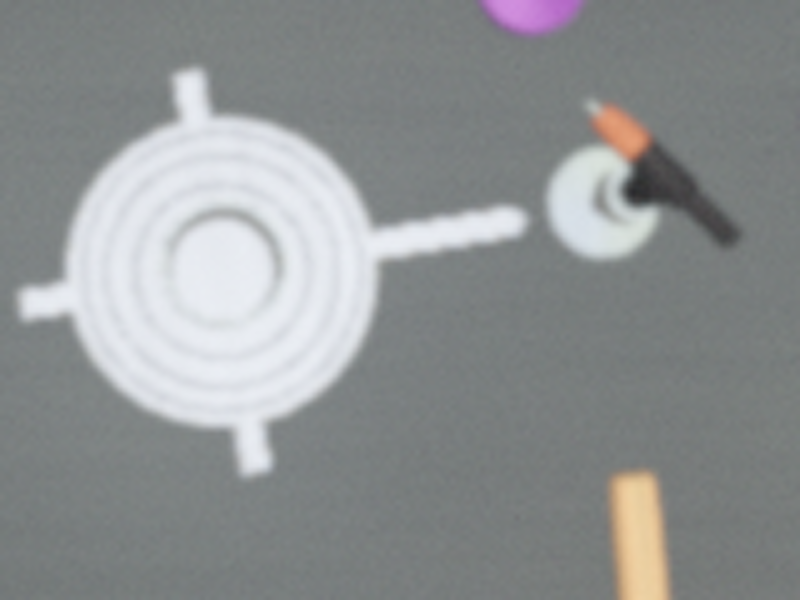

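View pics/s6.png

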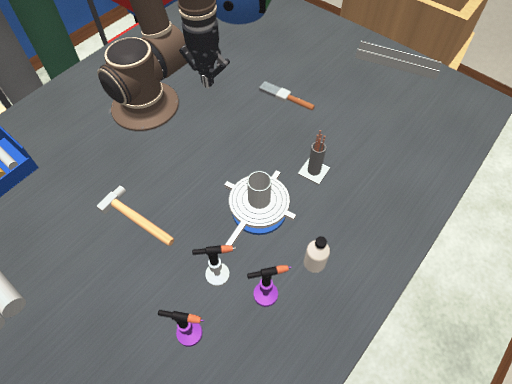

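The long arm points at -80.6°. The stand bears -79.9° from the top camera and -80.3° from the scene camera, so the miss is about 1–3 mm, well inside 15 mm. The pipe is upright and centred, and nothing else has moved. I'm handing it in.

```bash
python3 -c "
from h import *
finish_job()"
```

```text
the job is handed in; nothing more can be done
```

I turned the turntable about 61° by pushing the side of its long arm with the outside of the closed fingers, backed the gripper off, and handed the job in at about 30 s of the 48 s allowed.

**Last checks:**
- **Pointing:** the plate reads -80.6°. The torch stand bears -79.9° from the top camera and -80.3° from the scene camera. That puts the centre line about 1–3 mm from the stand's axis, against the 15 mm allowed.
- **At rest:** the spoke angles were the same just after the push and after the gripper had backed away, within 0.3°.
- **Pipe and bench:** in the last pictures the pipe stands upright at the middle of the plate. The bottle, brush and hammer look unmoved; I compared these by eye, not by measurement.
- **Forces:** readings stayed within the sensor noise of about 1 N.

**What went wrong:** the first sweep, with the fingertip set 42 mm above the bench, passed the long arm without turning the plate or showing any force. In the pictures the fingertip looked a few pixels higher than the calibration predicts, but I did not find the cause. Repeating the push with the fingertip at 35 mm and then 18 mm worked, and at 18 mm the plate followed the finger one to one.

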